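Find the release notch in the enclosure's edge and hold the catch down

ROBOT

A 7-joint arm with a two-finger parallel gripper is mounted at the origin on the work surface. World frame = base frame: x ahead of the robot, y to its left, z up, the work surface at z = 0. Lengths are in m, angles in rad, forces in N, time in s.
With the tool pointing down it reaches from about 0.4 to 0.875 m from the base axis. Payload 19.3 kg.
Tool frame: the origin (TCP) lies midway between the tips of the shut fingers; the grasp point (between the pads) lies 19 mm behind it (bot.pinch_z is the distance from the TCP to the grasp point, in m); z points along the fingers, y is the line along which they close (so a half turn about z gives the same grasp; the last joint's range is limited). The gripper opens to 85 mm and grips with 20 to 120 N. Pads are 22 mm wide; open, the fingers measure 114 mm over their backs; the gripper's body (76 mm by 85 mm) begins 54 mm behind the grasp point. The pads swing forward as they close: fully open they stand 13 mm farther back than shut.
Start: joints at [1.247, 0.521, -0.036, 1.599, 0.021, 1.021, -0.113], TCP at [0.157, -0.605, 0.231] pointing down, gripper open.
Joint ranges: [-2.91, 2.91], [-0.3, 2.13], [-1.5, 1.42], [0.17, 2.43], [-1.26, 4.41], [0.16, 1.93], [-2.52, 2.52]. Speed limits (rad/s): [1.89, 1.89, 2.39, 2.39, 3.01, 3.01, 3.01].

INTERFACE

Orientations are given as [roll, pitch, yaw] about the fixed x, y, z axes, in that order (R = Rz(yaw) Ry(pitch) Rx(roll)).
In Python, from workcell import observe, viewer, bot gives the robot as it stands. The module is installed in compiled form; this text tells all that it offers.
- The arm moves only by the tool play_rows, never from a script. Its argument "motion" is a list of rows, each a list of 7 numbers: the shift along the tool's x, y, z in cm, then the turn, a rotation vector about the tool's x, y, z in rad, then the opening, from -1 (shut) to 1 (fully open), so that 0 is half open. A call has exactly 5 rows; each row is the pose to reach, as a shift and turn from the pose commanded when the call began, along the tool's axes at that moment; what a row does not reach only later rows make up. A row lasts 1/10 s, in which the tool goes at most 50 mm and 8.59 degrees, less where a joint would pass 70% of its speed; a pose out of reach is approached as far as the arm can. A call with a gripper value outside its range is refused whole. The fingers move at their own pace and stop on an object; "squeeze" is the grip in N (left out, the last holds). Time passes only in rows, so rows that repeat a pose let the fingers close, or fill a call up. It gives the time, the measured TCP pose, the force, the opening and the grip force at its end, in the units of the state.
- observe(): the state, without advancing time (a new reading comes with each control period).
- viewer.grab_frame(name): name is "scene" or "top"; returns (picture, depth): 400x640x3 uint8, red, green, blue; 400x640 float32, m along the optical axis (not along the pixel's ray), 0 where there is no reading.
- viewer.camera_info(name): a dict with "fx", "fy", "cx", "cy" (pixels), "k1" (the pictures are not rectified: a ray, as slopes to the right and down, at radius r is drawn at 1 + k1 r^2 times it, then the intrinsics apply), "R" (3x3) and "t" (3): a world point X has camera coordinates R X + t. Camera axes: x right, y down, z forward; pixel columns grow to the right and rows downward; lengths in m; the calibration is good to about 2 mm. A picture is of the moment at which its call begins. camera_info takes no time and is no camera call.
- bot.job_done(): hands the job in; it is judged then, once.
The state is a dict: "clock": time; "qpos": joint angles; "qd": joint speeds; "joint_efforts": joint torques, N m; "position": TCP position; "tool_rot": TCP orientation; "force": force on the tool from outside, world axes, zero at the start; "moment": the same for the moment, N m; "grip_width": finger opening in m; "finger_force": force on a finger pad.
Only numpy, scipy, OpenCV 4.12 (cv2) and the standard library are available. Lean on these libraries where they do the work, as an engineer would, in place of code of your own. Each camera call takes 0.05 s, during which the arm holds its last target. There are 200 camera calls.

TASK

The release catch of the grey control enclosure sits in a notch somewhere along the raised rail on its near edge: put a closed fingertip lightly on the orange sleeve at the rail's left end, sweep it along the top of the grey rail until it finds the notch, then press the catch inside fully down so that the clear cover springs up. Finish while still holding the catch down with the cover up. Do not touch the cover itself, and leave the relay, screwdriver, tape roll and blue bin where they are.

Things in the scene. Friction and masses are not known exactly. Their poses are not given: they have to be found in the camera images.
- box: Grey enclosure lying on its back, bolted to the bench, 240 (x) x 360 (y) x 90 mm high. Origin: centre of its underside; z up, -x its near side, +y left along the rail; yaw within 0.25 rad of the bench. On top, along the near side, stands a rail 16 wide (x), 18 high, 360 long (y), centred at x = -100 mm; its flat top is 108 mm above the bench. 57 mm free on top between rail and cover.
- sleeve: Orange sleeve: the leftmost 95 mm of the rail, y = +85 to +180 of the box, fixed. The rest of the rail is grey, its top 0.1 mm lower, safe to slide across. Its given origin is that of the box (centre of the box's underside), not the sleeve's middle; axes as the box.
- rail_start (a point): Point on the rail's top centre line, on the orange sleeve at y = +120 of the box, 108 mm above the bench: a good place to start. Axes as the box.
- rail_end (a point): Point on the rail's top centre line at y = -120 of the box. Axes as the box. The grey rail has one notch, right through its width, 40 mm long (y), its centre anywhere from y = +20 to -50 of the box; its place is not reported: find it by touch or sight. The dark grey catch plate (39 x 14 mm) fills the notch's floor, its top 9 mm below the rail's top.
- catch (a joint): Travel of the sprung catch in m: 0 up, 0.006 fully down. It goes straight down; resists with about 5 N at first and about 8 N fully down (cover's weight included, varies a little), and springs back when let go.
- cover (a joint): Angle in rad of the clear cover (135 x 180 mm, yellow front edge, hinged at its far side), 0 shut. It is driven by the catch: about 0.35 rad when the catch is fully down, its front edge then 47 mm higher. It falls shut when the catch is let go.
- relay_mid (a point): Centre of a loose black relay module, 50 x 35 x 65 mm high, standing on the enclosure's top at the right, far from the rail. Leave alone.
- driver_grip (a point): Handle of a loose screwdriver with red handle, lying on the bench. Leave alone.
- tape_mid (a point): Centre of a blue tape roll, 90 mm across, 24 high, lying on the bench. Leave alone.
- bin_in (a point): Inner floor of a small blue open bin, 120 x 100 x 60 mm, on the bench. Leave alone.

How it is judged:
By the outcome, as a careful person would: the job done as asked, in the order asked, and still so for the second after the job is handed in, while the arm keeps its last pose, push and grip.
It also fails if it takes over 72 s, if anything falls off the work surface, if the arm or the gripper's body presses on something with over 40 N, if the wrist force passes 120 N, or if a joint passes its speed limit or range.

## Working session

There is one attempt and no reset: what is moved stays moved. The work goes in short steps, Python scripts to look and compute and a tool call to move; the robot and the scene stay as the last step left them, time stands still between calls to the robot, and variables do not carry over. Pictures are saved under pics/ and viewed, at most 10 in all, crops included, and the job is handed in when it is done.

Besides the shell and the picture viewer there is one more tool, called after "Call:" in YAML: its name, and indented under it one key for each argument. play_rows: Moves the arm, as the interface text tells. Its arguments: {"type":"object","properties":{"motion":{"type":"array"},"squeeze":{"type":"number"}},"required":["motion"]}

```bash
mkdir -p pics; python3 - <<'E'
from workcell import observe, viewer, bot
import cv2,numpy as np
for n in("scene","top"):
    p,d=viewer.grab_frame(n); cv2.imwrite(f"pics/{n}0.png",p[...,::-1]); np.savez(f"{n}0.npz",p=p,d=d); i=viewer.camera_info(n); print(n,i)
s=observe(); print(s)
E
```

```text
scene {'fx': 409.743361504883, 'fy': 409.743361504883, 'cx': 314.81495682976987, 'cy': 202.95230803565067, 'k1': -0.02656204852507934, 'R': array([[-0.85540711,  0.51784696,  0.01064021],
       [ 0.32526188,  0.55304517, -0.767037  ],
       [-0.40309229, -0.65266804, -0.64151464]]), 't': array([ 0.45405572, -0.10480766,  1.39734503])}
top {'fx': 435.8061031117337, 'fy': 435.8061031117337, 'cx': 319.25975353924895, 'cy': 200.253513450043, 'k1': -0.08506687381717067, 'R': array([[ 0.00897449, -0.99995742, -0.00214988],
       [-0.99222102, -0.00863805, -0.12418866],
       [ 0.1241648 ,  0.00324769, -0.99225629]]), 't': array([0.05243775, 0.57045072, 1.16457747])}
{'clock': 0.1, 'qpos': array([ 1.24678682,  0.52197845, -0.03635411,  1.59992488,  0.02119485,
        1.02109615, -0.11281547]), 'qd': array([-1.48159267e-03, -8.12530334e-04, -2.93288287e-04,  2.01352830e-04,
       -3.22441716e-05, -1.40462256e-03, -6.91108799e-04]), 'joint_efforts': array([ 5.75800645e-03, -9.28484988e+01,  1.98588453e+00, -3.70531476e+01,
        1.84109010e-02,  5.32600054e-03,  5.38396847e-06]), 'position': array([ 0.15684467, -0.60469844,  0.23077736]), 'tool_rot': array([-3.14057179e+00,  5.30144745e-05,  2.53803050e-01]), 'force': array([-0.46141268, -0.15919116, -0.32193013]), 'moment': array([ 0.01445075, -0.02258831,  0.01847812]), 'finger_force': 0.0, 'grip_width': 0.0856518461195428}
```

View pics/top0.png

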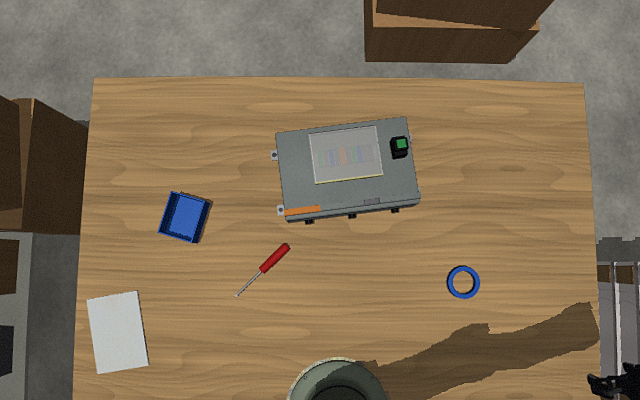

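View pics/scene0.png

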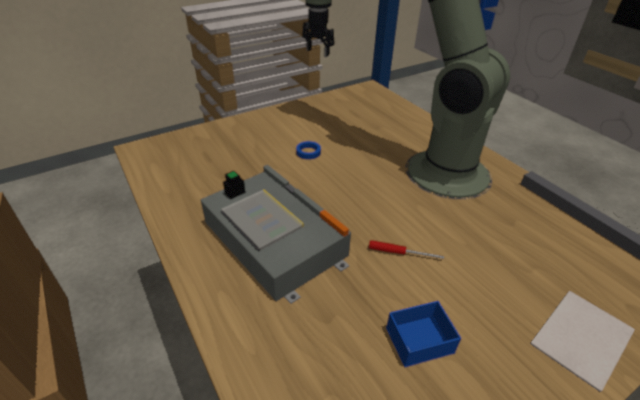

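The top view shows the box at about (348,168), with the orange sleeve at (285–320, 210). A darker patch on the rail near (372,201) is probably the notch. Next I'll measure the rail.

```bash
cat > h.py <<'E'
import numpy as np, cv2
from workcell import viewer
def ray(name,px,z):
    i=viewer.camera_info(name); K=np.array([[i["fx"],0,i["cx"]],[0,i["fy"],i["cy"]],[0,0,1.]])
    u=cv2.undistortPoints(np.array(px,float).reshape(-1,1,2),K,np.array([i["k1"],0,0,0.]))[:,0]
    R,t=i["R"],i["t"]; c=-R.T@t; d=np.c_[u,np.ones(len(u))]@R
    return c+d*((z-c[2])/d[:,2])[:,None]
E
python3 - <<'E'
from h import *
for n in("top","scene"):
    p=np.load(n+"0.npz")["p"]; h=cv2.cvtColor(p,cv2.COLOR_RGB2HSV)
    m=cv2.inRange(h,(8,180,120),(20,255,255)); 
    k,l,st,ce=cv2.connectedComponentsWithStats(m)
    x0=(240,190,360,225) if n=="top" else (300,200,360,240)
    m2=np.zeros_like(m); m2[x0[1]:x0[3],x0[0]:x0[2]]=m[x0[1]:x0[3],x0[0]:x0[2]]
    ys,xs=np.nonzero(m2); P=ray(n,np.c_[xs,ys],.108)
    r=cv2.minAreaRect(P[:,:2].astype(np.float32)*1000); print(n,len(xs),r,cv2.boxPoints(r))
p=np.load("top0.npz")["p"]
# box outline corners in top: grey top face
cv2.imwrite("pics/crop1.png",cv2.resize(p[185:230,265:430,::-1],None,fx=4.8,fy=4.8,interpolation=cv2.INTER_CUBIC))
E
```

```text
top 143 ((535.087890625, 102.99848937988281), (14.725421905517578, 90.51643371582031), 8.320184707641602) [[521.2536   146.71495 ]
 [534.35175   57.151203]
 [548.9222    59.28203 ]
 [535.82404  148.84578 ]]
scene 160 ((538.0325317382812, 103.39804077148438), (16.301307678222656, 93.75476837158203), 8.138343811035156) [[523.3279   148.64949 ]
 [536.6001    55.838917]
 [552.7372    58.14659 ]
 [539.46497  150.95717 ]]
```

View pics/crop1.png

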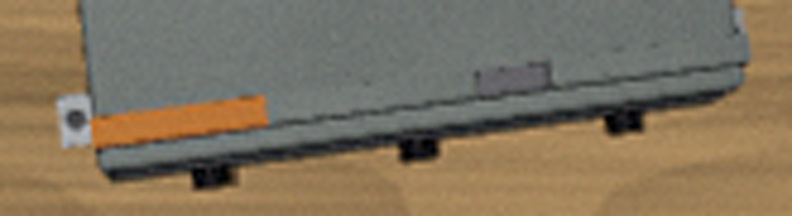

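```bash
cat >> h.py <<'E'
from scipy.spatial.transform import Rotation as Ro
from workcell import observe
def go(pos,yaw):
    s=observe(); R=Ro.from_euler('xyz',s["tool_rot"]); T=Ro.from_euler('xyz',[np.pi,0,yaw])
    print("shift cm",np.round(R.inv().apply(np.array(pos)-s["position"])*100,2),"rot",np.round((R.inv()*T).as_rotvec(),3))
E
python3 - <<'E'
from h import *
n=ray("top",[[265+513/4.8,185+77/4.8]],.099)[0]; print("notch",n)
s=np.array([.5365,.103]); d=s-n[:2]; print("yaw",np.arctan2(-d[0],d[1]),"notch y",132.5-1000*np.hypot(*d))
go([.33,-.43,.30],.95)
E
```

```text
notch [ 0.56115603 -0.08003438  0.099     ]
yaw 0.13390104565407066 notch y -52.187588613133414
shift cm [ 21.15 -12.57  -6.91] rot [-0.001 -0.    -0.696]
```

Call:
play_rows:
  motion:
    - [21.15,-12.6,-6.9,0,0,-0.7,-1]
    - [21.15,-12.6,-6.9,0,0,-0.7,-1]
    - [21.15,-12.6,-6.9,0,0,-0.7,-1]
    - [21.15,-12.6,-6.9,0,0,-0.7,-1]
    - [21.15,-12.6,-6.9,0,0,-0.7,-1]
  squeeze: 20

```text
clock: 0.6
position: [0.3271, -0.4322, 0.2992]
tool_rot: [-3.141, 0.0, 0.96]
force: [1.4, -1.1, -0.4]
grip_width: 0.0122
finger_force: 0.0
```

```bash
python3 - <<'E'
from h import *
s=observe(); print(s["position"],s["tool_rot"],s["qpos"],s["qd"],s["grip_width"])
go([.44,-.21,.28],1.5)
E
```

```text
[ 0.32706506 -0.43217525  0.29923547] [-3.14138106e+00  1.52184760e-04  9.59705065e-01] [ 1.01918648  0.3301294  -0.26765327  1.72502746  0.09657762  1.09947389
  0.11028898] [-0.55649165 -0.24016495 -0.39251388  0.01354438  0.06650617  0.25040421
 -0.00753456] 0.012240073460564589
shift cm [24.68 -3.5   1.92] rot [-0.    0.   -0.54]
```

Call:
play_rows:
  motion:
    - [24.6,-3.5,1.9,0,0,-0.54,-1]
    - [24.6,-3.5,1.9,0,0,-0.54,-1]
    - [24.6,-3.5,1.9,0,0,-0.54,-1]
    - [24.6,-3.5,1.9,0,0,-0.54,-1]
    - [24.6,-3.5,1.9,0,0,-0.54,-1]

```text
clock: 1.1
position: [0.4403, -0.2111, 0.2796]
tool_rot: [-3.142, 0.0, 1.497]
force: [1.1, -1.5, 0.0]
grip_width: -0.0001
finger_force: 0.0
```

```bash
python3 - <<'E'
from h import *
s=observe(); print(s["position"],s["tool_rot"],s["qpos"])
go([.50,.02,.22],1.71)
E
```

```text
[ 0.4403296  -0.21107342  0.27961786] [-3.14157457e+00  4.42086982e-05  1.49718639e+00] [ 0.72718419  0.27873523 -0.49166058  1.871383    0.1523135   1.02825283
  0.09902238]
shift cm [23.48  4.25  5.96] rot [-0.     0.    -0.213]
```

Call:
play_rows:
  motion:
    - [23.5,4.25,5.9,0,0,-0.213,-1]
    - [23.5,4.25,5.9,0,0,-0.213,-1]
    - [23.5,4.25,5.9,0,0,-0.213,-1]
    - [23.5,4.25,5.9,0,0,-0.213,-1]
    - [23.5,4.25,5.9,0,0,-0.213,-1]

```text
clock: 1.6
position: [0.5004, 0.0203, 0.2202]
tool_rot: [-3.141, -0.0, 1.707]
force: [0.4, -0.8, 0.1]
grip_width: -0.0003
finger_force: 0.0
```

```bash
python3 - <<'E'
from h import *
go([.5383,.0906,.135],1.711)
E
```

```text
shift cm [6.45 4.71 8.52] rot [-0.    -0.    -0.004]
```

Call:
play_rows:
  motion:
    - [6.45,4.7,5,0,0,0,-1]
    - [6.45,4.7,8.5,0,0,0,-1]
    - [6.45,4.7,8.5,0,0,0,-1]
    - [6.45,4.7,8.5,0,0,0,-1]
    - [6.45,4.7,8.5,0,0,0,-1]

```text
clock: 2.1
position: [0.538, 0.088, 0.1361]
tool_rot: [-3.141, 0.0, 1.707]
force: [-0.2, -0.8, 0.4]
grip_width: -0.0002
finger_force: 0.0
```

```bash
python3 - <<'E'
from h import *
s=observe();print(s["position"],s["tool_rot"],s["force"],s["qd"].round(3))
for n in("scene","top"):
    p,d=viewer.grab_frame(n)
    c=p[150:290,190:370] if n=="scene" else p[100:240,260:440]
    cv2.imwrite(f"pics/{n}2.png",cv2.resize(c[...,::-1],None,fx=4.2,fy=4.2,interpolation=cv2.INTER_CUBIC))
E
```

```text
[0.53802284 0.08800418 0.13609585] [-3.14098229e+00  1.27842330e-04  1.70675904e+00] [-0.21994054 -0.84469708  0.39581705] [ 0.021 -0.03  -0.003 -0.004 -0.002  0.002  0.001]
```

View pics/scene2.png

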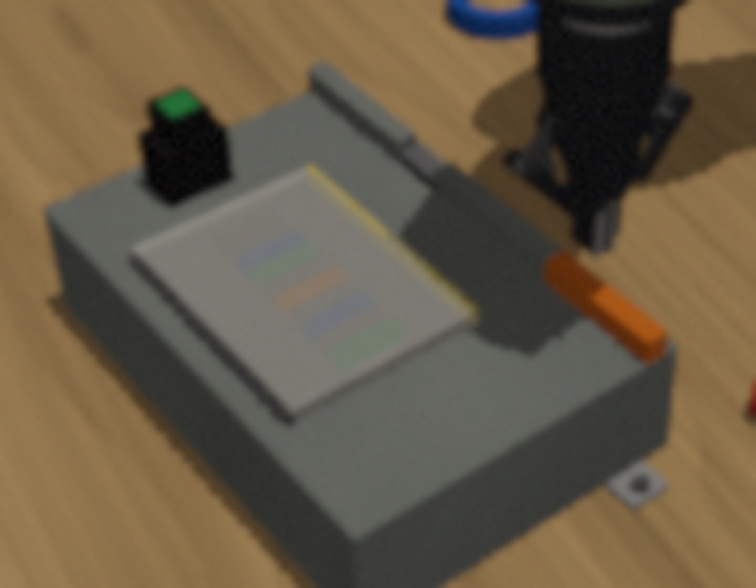

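View pics/top2.png

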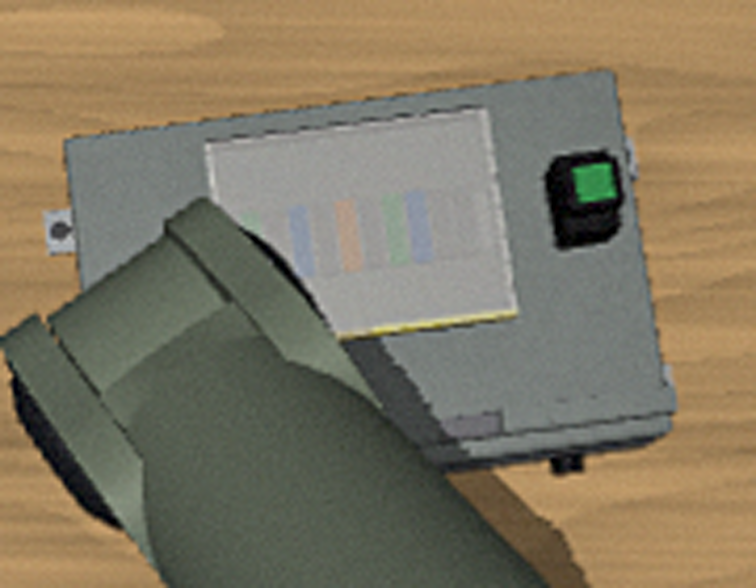

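The scene crop shows the fingertip at (597,240), hovering over the rail line beside the sleeve, and the notch at (422,157). I'll descend now.

Call:
play_rows:
  motion:
    - [0,0,1,0,0,0,-1]
    - [0,0,2,0,0,0,-1]
    - [0,0,2.4,0,0,0,-1]
    - [0,0,2.4,0,0,0,-1]
    - [0,0,2.4,0,0,0,-1]

```text
clock: 2.7
position: [0.5382, 0.0884, 0.1118]
tool_rot: [-3.141, -0.0, 1.707]
force: [0.8, 0.5, 0.1]
grip_width: 0.0001
finger_force: 0.0
```

```bash
python3 - <<'E'
from h import *
print("scene notch",ray("scene",[[190+422/4.2,150+157/4.2]],.099))
s=observe();print(s["position"],s["tool_rot"],s["force"],s["qd"].round(3))
go([.5383,.0906,.109],1.711)
E
```

```text
scene notch [[ 0.56210509 -0.0836199   0.099     ]]
[0.53821748 0.08843777 0.11176209] [-3.14143911e+00 -8.77186224e-05  1.70686071e+00] [0.76232031 0.49121482 0.08841929] [ 0.003 -0.007 -0.002 -0.004 -0.001  0.001 -0.   ]
shift cm [0.21 0.04 0.28] rot [-0.    -0.    -0.004]
```

Call:
play_rows:
  motion:
    - [0,0,0.1,0,0,0,-1]
    - [0,0,0.2,0,0,0,-1]
    - [0,0,0.3,0,0,0,-1]
    - [0,0,0.37,0,0,0,-1]
    - [0,0,0.37,0,0,0,-1]

```text
clock: 3.2
position: [0.5382, 0.0884, 0.1081]
tool_rot: [3.142, 0.0, 1.707]
force: [-0.2, -0.3, 1.4]
grip_width: -0.0001
finger_force: 0.7
```

Call:
play_rows:
  motion:
    - [0,0,0.03,0,0,0,-1]
    - [0,0,0.05,0,0,0,-1]
    - [0,0,0.05,0,0,0,-1]
    - [0,0,0.05,0,0,0,-1]
    - [0,0,0.05,0,0,0,-1]

```text
clock: 3.7
position: [0.5383, 0.0884, 0.1081]
tool_rot: [3.141, 0.0, 1.707]
force: [-4.0, -1.8, 11.3]
grip_width: 0.0003
finger_force: 5.9
```

Call:
play_rows:
  motion:
    - [0,0,-0.02,0,0,0,-1]
    - [-0.2,0,-0.025,0,0,0,-1]
    - [-0.6,0,-0.025,0,0,0,-1]
    - [-1.0,0,-0.025,0,0,0,-1]
    - [-1.4,0,-0.025,0,0,0,-1]

```text
clock: 4.2
position: [0.5405, 0.0748, 0.1081]
tool_rot: [3.141, -0.001, 1.707]
force: [-0.7, 4.1, 6.0]
grip_width: -0.0
finger_force: 3.1
```

Call:
play_rows:
  motion:
    - [-0.6,0,0,0,0,0,-1]
    - [-1.2,0,0,0,0,0,-1]
    - [-1.8,0,0,0,0,0,-1]
    - [-2.4,0,0,0,0,0,-1]
    - [-3.0,0,0,0,0,0,-1]

```text
clock: 4.7
position: [0.5445, 0.0448, 0.108]
tool_rot: [3.141, -0.001, 1.707]
force: [-0.2, 3.5, 5.4]
grip_width: 0.0001
finger_force: 2.9
```

Call:
play_rows:
  motion:
    - [-0.6,0,0,0,0,0,-1]
    - [-1.2,0,0,0,0,0,-1]
    - [-1.8,0,0,0,0,0,-1]
    - [-2.4,0,0,0,0,0,-1]
    - [-3.0,0,0,0,0,0,-1]

```text
clock: 5.2
position: [0.5485, 0.0151, 0.108]
tool_rot: [3.141, -0.001, 1.707]
force: [-0.2, 4.1, 5.7]
grip_width: 0.0004
finger_force: 2.9
```

Call:
play_rows:
  motion:
    - [-0.6,0,0,0,0,0,-1]
    - [-1.2,0,0,0,0,0,-1]
    - [-1.8,0,0,0,0,0,-1]
    - [-2.4,0,0,0,0,0,-1]
    - [-3.0,0,0,0,0,0,-1]

```text
clock: 5.7
position: [0.5526, -0.0147, 0.108]
tool_rot: [3.141, -0.0, 1.707]
force: [-0.4, 3.5, 5.3]
grip_width: 0.0001
finger_force: 3.0
```

Call:
play_rows:
  motion:
    - [-0.6,0,0,0,0,0,-1]
    - [-1.2,0,0,0,0,0,-1]
    - [-1.8,0,0,0,0,0,-1]
    - [-2.4,0,0,0,0,0,-1]
    - [-3.0,0,0,0,0,0,-1]

```text
clock: 6.2
position: [0.5566, -0.0444, 0.108]
tool_rot: [3.141, -0.0, 1.707]
force: [-1.0, 3.9, 6.8]
grip_width: -0.0002
finger_force: 3.1
```

Call:
play_rows:
  motion:
    - [-0.4,0,0,0,0,0,-1]
    - [-0.8,0,0,0,0,0,-1]
    - [-1.2,0,0,0,0,0,-1]
    - [-1.6,0,0,0,0,0,-1]
    - [-2.0,0,0,0,0,0,-1]

```text
clock: 6.7
position: [0.5593, -0.0642, 0.1079]
tool_rot: [3.141, -0.0, 1.707]
force: [-0.4, 3.1, 4.7]
grip_width: 0.0001
finger_force: 2.3
```

Call:
play_rows:
  motion:
    - [-0.2,0,0,0,0,0,-1]
    - [-0.4,0,0,0,0,0,-1]
    - [-0.6,0,0,0,0,0,-1]
    - [-0.6,0,0,0,0,0,-1]
    - [-0.6,0,0,0,0,0,-1]

```text
clock: 7.2
position: [0.5598, -0.0702, 0.1077]
tool_rot: [-3.141, 0.0, 1.707]
force: [0.1, 0.3, 0.6]
grip_width: 0.0003
finger_force: 0.0
```

The force dropped to zero, so the tip is over the notch. I'll centre it there and feel downward.

Call:
play_rows:
  motion:
    - [-0.3,0,0,0,0,0,-1]
    - [-0.6,0,0,0,0,0,-1]
    - [-0.9,0,0,0,0,0,-1]
    - [-0.9,0,0,0,0,0,-1]
    - [-0.9,0,0,0,0,0,-1]

```text
clock: 7.7
position: [0.5611, -0.0791, 0.1078]
tool_rot: [3.142, -0.0, 1.707]
force: [-0.4, -0.5, -0.1]
grip_width: -0.0001
finger_force: 0.0
```

Call:
play_rows:
  motion:
    - [0,0,0.1,0,0,0,-1]
    - [0,0,0.2,0,0,0,-1]
    - [0,0,0.35,0,0,0,-1]
    - [0,0,0.5,0,0,0,-1]
    - [0,0,0.5,0,0,0,-1]

```text
clock: 8.2
position: [0.561, -0.079, 0.1026]
tool_rot: [-3.141, -0.0, 1.707]
force: [0.1, -0.1, -0.7]
grip_width: 0.0003
finger_force: 0.0
```

Inside the notch. Next I'll press down to the plate at 0.099 and then through its travel.

Call:
play_rows:
  motion:
    - [0,0,0.15,0,0,0,-1]
    - [0,0,0.3,0,0,0,-1]
    - [0,0,0.45,0,0,0,-1]
    - [0,0,0.6,0,0,0,-1]
    - [0,0,0.6,0,0,0,-1]

```text
clock: 8.7
position: [0.5612, -0.079, 0.0968]
tool_rot: [3.142, 0.0, 1.707]
force: [-2.5, 0.3, 6.2]
grip_width: 0.0
finger_force: 3.2
```

Call:
play_rows:
  motion:
    - [0,0,0.1,0,0,0,-1]
    - [0,0,0.2,0,0,0,-1]
    - [0,0,0.3,0,0,0,-1]
    - [0,0,0.37,0,0,0,-1]
    - [0,0,0.37,0,0,0,-1]

```text
clock: 9.2
position: [0.5612, -0.079, 0.0933]
tool_rot: [3.141, 0.0, 1.707]
force: [-1.7, -0.0, 7.4]
grip_width: 0.0001
finger_force: 3.7
```

Call:
play_rows:
  motion:
    - [0,0,0.04,0,0,0,-1]
    - [0,0,0.07,0,0,0,-1]
    - [0,0,0.07,0,0,0,-1]
    - [0,0,0.07,0,0,0,-1]
    - [0,0,0.07,0,0,0,-1]

```text
clock: 9.7
position: [0.5613, -0.0791, 0.093]
tool_rot: [3.141, 0.0, 1.707]
force: [-4.3, 0.4, 14.3]
grip_width: -0.0001
finger_force: 7.0
```

Call:
play_rows:
  motion:
    - [0,0,0.01,0,0,0,-1]
    - [0,0,0.01,0,0,0,-1]
    - [0,0,0.01,0,0,0,-1]
    - [0,0,0.01,0,0,0,-1]
    - [0,0,0.01,0,0,0,-1]

```text
clock: 10.2
position: [0.5613, -0.079, 0.093]
tool_rot: [3.141, 0.0, 1.707]
force: [-5.9, -0.7, 14.9]
grip_width: -0.0003
finger_force: 7.8
```

```bash
python3 - <<'E'
from h import *
p,d=viewer.grab_frame("scene"); c=p[150:290,190:370]
cv2.imwrite("pics/scene3.png",cv2.resize(c[...,::-1],None,fx=4.2,fy=4.2,interpolation=cv2.INTER_CUBIC))
s=observe();print(s["position"],s["force"])
E
```

```text
[ 0.56125676 -0.07908626  0.09297673] [-4.91210937 -0.12421515 15.91409541]
```

View pics/scene3.png

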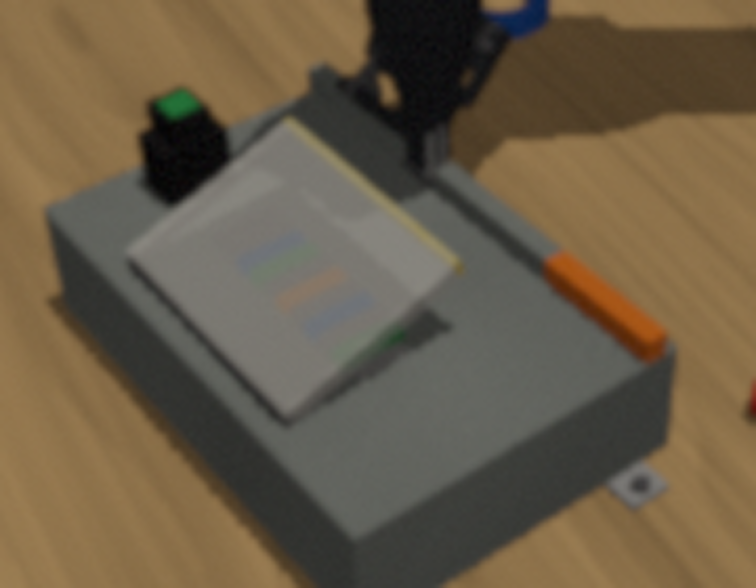

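The picture shows the cover raised, with its yellow edge running from (290,122) to (460,268). The fingertip is in the notch at (430,165), clear of the cover, and the relay hasn't moved.

```bash
python3 -c "
from workcell import bot
print(bot.job_done())"
```

```text
the job is handed in; nothing more can be done
None
```

I handed the job in at about 10 s of the 72 s allowed. The closed fingertip started on the orange sleeve, swept along the rail and found the notch. It is holding the catch fully down at about 15 N with the cover up, and nothing else was touched.

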